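# Three mixed-up crock lids

## Robot

A 6-joint arm with a two-finger parallel gripper is mounted at the origin on a cart in front of the work surface, level with it; the furniture and walls round the work are solid. World frame = base frame: x ahead of the robot, y to its left, z up, the work surface at z = 0. Lengths are in m, angles in degrees, forces in N, time in s.
With the tool pointing down it reaches from about 0.25 to 0.725 m from the base axis. Payload 9.7 kg.
Tool frame: the origin (TCP) lies at the very end of the fingers, on their centre line; the grasp point (between the pads) lies 19 mm behind it; z points along the fingers, y is the line along which they close (so a half turn about z gives the same grasp; the last joint's range is limited). The gripper opens to 85 mm and grips with 20 to 120 N. Pads are 22 mm wide; open, the fingers measure 114 mm over their backs; the gripper's body (76 mm by 85 mm) begins 54 mm behind the grasp point. The pads swing forward as they close: fully open they stand 13 mm farther back than shut.
Start: joints at [-68.01, 4.979, 10.078, 95.1, 0, 90], TCP at [0.206, -0.51, 0.231] pointing down, gripper open.
Joint ranges: [-179.16, 179.16], [-48.56, 103.87], [-65.8, 70.77], [-126.05, 130.52], [-82.76, 87.17], [-180, 180]. Speed limits (degrees/s): [127.2, 127.2, 147.25, 180, 180, 180].

## Interface

Orientations are given as [roll, pitch, yaw] about the fixed x, y, z axes, in that order (R = Rz(yaw) Ry(pitch) Rx(roll)).
In Python, from workcell import bot gives the robot as it stands.
- The arm moves only by the tool step_arm, never from a script. Its argument "targets" is a list of rows, each a list of 3 entries, a list of its own where there are three numbers: the opening, from 0 (shut) to 1 (fully open), then the shift along the world's x, y, z in mm, then the turn, a rotation vector about the world's x, y, z in rad. In form: [[grip, [tx, ty, tz], [wx, wy, wz]], ...]. A call has 1 to 8 rows; each row is the pose to reach, as a shift and turn from the pose commanded when the call began; what a row does not reach only later rows make up. A row lasts 1/10 s, in which the tool goes at most 50 mm and 8.59 degrees, less where a joint would pass 70% of its speed; a pose out of reach is approached as far as the arm can. A call with a gripper value outside its range is refused whole. The fingers move at their own pace and stop on an object; "force" is the grip in N (left out, the last holds). Time passes only in rows, so rows that repeat a pose let the fingers close. It gives the time, the measured TCP pose, the force, the opening and the grip force at its end, in the units of the state.
- bot.get_obs(): the state, without advancing time (a new reading comes with each control period).
- bot.camera(name): name is "scene" or "side" or "wrist"; returns (picture, depth): 384x512x3 uint8, red, green, blue; 384x512 float32, m along the optical axis (not along the pixel's ray), 0 where there is no reading.
- bot.camera_params(name): a dict with "K" (3x3 intrinsics, pixels), "R" (3x3) and "t" (3): a world point X has camera coordinates R X + t. Camera axes: x right, y down, z forward; pixel columns grow to the right and rows downward; lengths in m; the calibration is good to about 2 mm. A picture is of the moment at which its call begins: read the wrist's pose just before it. camera_params takes no time and is no camera call; for the wrist camera it gives the pose at the moment of the call.
- bot.job_done(): hands the job in; it is judged then, once.
The state is a dict: "time": time; "q": joint angles; "qd": joint speeds; "joint_efforts": joint torques, N m; "ee_pos": TCP position; "tcp_rot": TCP orientation; "wrist_force": force on the tool from outside, world axes, zero at the start; "torque": the same for the moment, N m; "opening": finger opening in m; "grasp_force": force on a finger pad.
Only numpy, scipy, OpenCV 4.12 (cv2) and the standard library are available. Lean on these libraries where they do the work, as an engineer would, in place of code of your own. Each camera call takes 0.05 s, during which the arm holds its last target. There are 200 camera calls.

## Task

The wooden lids of the three stoneware crocks on the worktop have been mixed up: each lies loose on a crock that it does not fit. Put every lid on the crock whose mouth has its shape, so that its plug drops in and it lies flat on the rim and closes the crock; there is free worktop to set a lid aside meanwhile. Leave the honey jar and the salt shaker standing where they are.

Things in the scene. Friction and masses are not known exactly. Their poses are not given: they have to be found in the camera images.
- crock_round: glazed white stoneware crock, round; fixed, hollow. 75 mm high to its flat rim; mouth a circle of 96 mm diameter, with a 7 mm thick wall round it; belly 136 mm across. Origin: centre of its underside on the worktop, z up (rim at z = 75 mm)
- crock_square: glazed white stoneware crock, square with rounded corners; fixed, hollow. 75 mm high to its flat rim; mouth a square of 74 mm, with a 7 mm thick wall round it; belly 114 mm across the flats; its sides are along its x and y. Origin: centre of its underside on the worktop, z up (rim at z = 75 mm)
- crock_oblong: glazed white stoneware crock, oblong with rounded corners; fixed, hollow. 75 mm high to its flat rim; mouth 50 mm (along its x) by 136 mm (along its y), with a 7 mm thick wall round it; belly 90 by 176 mm. Origin: centre of its underside on the worktop, z up (rim at z = 75 mm)
- lid_round: loose round wooden lid, 0.15 kg. Plug 82 mm in diameter, 10 mm deep, 7 mm play per side in its own mouth; flange 114 mm in diameter, 8 mm thick; central upright round knob, 24 mm thick, 30 tall. Origin: centre of the plug's underside, z up: flange z = 10 to 18 mm, knob 18 to 48. Any turn. Seated, origin 65 mm above its crock's; on a wrong crock it lies on its plug, 10 mm higher
- lid_square: loose square wooden lid, 0.15 kg. Plug 60 mm square, 10 mm deep, 7 mm play per side in its own mouth; flange 92 mm square, 8 mm thick; central upright round knob, 24 mm thick, 30 tall. Origin: centre of the plug's underside, z up: flange z = 10 to 18 mm, knob 18 to 48. Sides along x and y. Seated, origin 65 mm above its crock's; on a wrong crock it lies on its plug, 10 mm higher
- lid_oblong: loose oblong wooden lid, 0.15 kg. Plug 36 mm (along its x) by 122 mm (along its y), 10 mm deep, 7 mm play per side in its own mouth; flange 68 by 154 mm, 8 mm thick; central upright round knob, 24 mm thick, 30 tall. Origin: centre of the plug's underside, z up: flange z = 10 to 18 mm, knob 18 to 48. Seated, origin 65 mm above its crock's; on a wrong crock it lies on its plug, 10 mm higher
- honey_jar: bystander: round jar of amber honey with a yellow screw cap, 62 mm in diameter, 118 mm high, loose; origin at the centre of its underside. It stands in front of the crocks and must be left alone. Apart from it and the salt shaker the worktop between the crocks and x = 0.38 m is clear from y = -0.38 to 0.35 m (flat odds and ends lie nearer the front edge)
- salt_shaker: bystander: small glass salt shaker with a grey domed top, 44 mm in diameter, 90 mm high, loose; origin at the centre of its underside. It stands in front of the crocks and must be left alone
Not all that is in view belongs to the job. What is shaped like the lid_square but green is not meant.

How it is judged (in metres and radians):
At the end, for the whole second after the job is handed in: Each of the three lids is seated in the crock of its own shape: its origin 60 to 69 mm above the crock's (flange on the rim at 65 mm), within 13 mm of the crock's centre, tilted by less than 0.06 rad, and at rest (z of lid_round in the frame of crock_round between 0.06 and 0.069 m and horizontal distance between lid_round and crock_round below 0.013 m and angle between each of lid_round, lid_square, lid_oblong's own z axis and vertical below 0.06 rad and linear speed of each of lid_round, lid_square, lid_oblong below 0.02 m/s and z of lid_square in the frame of crock_square between 0.06 and 0.069 m and horizontal distance between lid_square and crock_square below 0.013 m and z of lid_oblong in the frame of crock_oblong between 0.06 and 0.069 m and horizontal distance between lid_oblong and crock_oblong below 0.013 m); the robot touches nothing.
It fails at once if the honey jar is pushed more than 30 mm or tipped (distance of honey_jar from where it was at the start of the episode above 0.03 m or angle between honey_jar's own z axis and vertical above 0.3 rad).
It fails at once if the salt shaker is pushed more than 30 mm or tipped (distance of salt_shaker from where it was at the start of the episode above 0.03 m or angle between salt_shaker's own z axis and vertical above 0.3 rad).
It also fails if it takes over 96 s, if anything falls off the work surface, if the arm or the gripper's body presses on something with over 40 N, if the wrist force passes 120 N, or if a joint passes its speed limit or range.

## Working session

There is one attempt and no reset: what is moved stays moved. The work goes in short steps, Python scripts to look and compute and a tool call to move; the robot and the scene stay as the last step left them, time stands still between calls to the robot, and variables do not carry over. Pictures are saved under pics/ and viewed, at most 14 in all, crops included, and the job is handed in when it is done.

Besides the shell and the picture viewer there is one more tool, called after "Call:" by a JSON object that holds its "fn" and its "kwargs". step_arm: Moves the arm, as the interface text tells. Its arguments: {"type":"object","properties":{"targets":{"type":"array","items":{"type":"array"}},"force":{"type":"number"}},"required":["targets"]}

```bash
mkdir -p pics; ls; python3 - <<'E'
from workcell import bot
import cv2,numpy as np
o=bot.get_obs();print(o['time'],o['ee_pos'],o['tcp_rot'],o['opening'])
for n in ['scene','side']:
    im,d=bot.camera(n);p=bot.camera_params(n);np.savez(f'{n}0.npz',im=im,d=d,**p)
    cv2.imwrite(f'pics/{n}0.png',im[:,:,::-1]);print(n,p['K'].tolist(),(-p['R'].T@p['t']).round(3),p['R'][2].round(2),(d>0).mean())
E
```

```text
pics
0.0 [ 0.20586276 -0.50977417  0.23057081] [-1.79922571e+02  3.75719461e-04  2.19894058e+01] 0.08563642887009168
scene [[381.10877831577045, 0.0, 252.69658272936766], [0.0, 381.10877831577045, 190.73191372658084], [0.0, 0.0, 1.0]] [0.204 0.644 0.62 ] [ 0.35 -0.73 -0.59] 0.9959157307942709
side [[425.11894422380146, 0.0, 254.75601110098307], [0.0, 425.11894422380146, 189.4680397303895], [0.0, 0.0, 1.0]] [ 0.491 -0.919  0.602] [ 0.02  0.86 -0.51] 0.996063232421875
```

View pics/scene0.png

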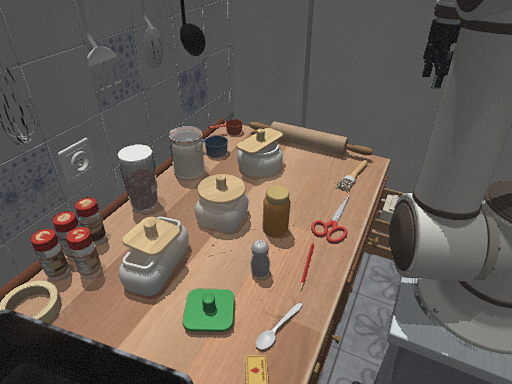

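View pics/side0.png

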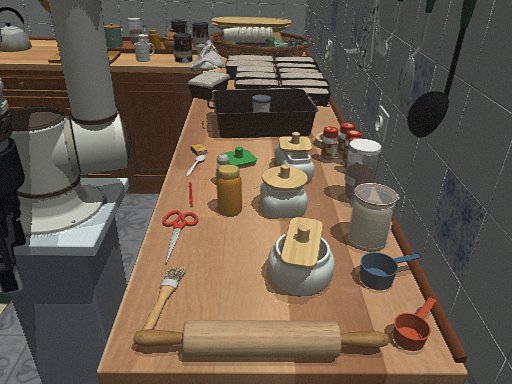

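Scene shows three crocks: oblong lid on the far crock (260,150), round lid on the middle (222,200), square lid on the near one (155,245). Honey jar is at (277,212), shaker at (261,260), and the green decoy lid at (209,310). Next I'll make a height map from the depth.

```bash
cat > h.py <<'E'
import numpy as np,cv2
def cloud(d,K,R,t):
    v,u=np.mgrid[:d.shape[0],:d.shape[1]]
    P=np.stack([(u-K[0,2])/K[0,0]*d,(v-K[1,2])/K[1,1]*d,d],-1)
    return (P-t)@R
def ray(uv,z,K,R,t):
    c=-R.T@t; r=R.T@np.linalg.inv(K)@np.array([*uv,1.]); return c+r*(z-c[2])/r[2]
def topmap(names,f,s=0.0015,x0=.3,x1=.8,y0=-.45,y1=.45):
    H,W=int((x1-x0)/s),int((y1-y0)/s); out=np.zeros((H,W,3),np.uint8); zz=np.zeros((H,W))
    for n in names:
        a=np.load(n);C=cloud(a['d'],a['K'],a['R'],a['t']).reshape(-1,3);im=a['im'].reshape(-1,3)
        m=(a['d'].ravel()>0)&(C[:,0]>x0)&(C[:,0]<x1)&(C[:,1]>y0)&(C[:,1]<y1)&(C[:,2]<.2)&(C[:,2]>-.02)
        C=C[m];im=im[m];o=np.argsort(C[:,2]);C=C[o];im=im[o]
        r=((x1-C[:,0])/s).astype(int).clip(0,H-1);c=((y1-C[:,1])/s).astype(int).clip(0,W-1)
        k=C[:,2]>=zz[r,c]-.002; zz[r[k],c[k]]=C[k,2];out[r[k],c[k]]=im[k][:,::-1]
    cv2.imwrite(f,out);return zz
E
python3 - <<'E'
from h import *
topmap(['scene0.npz','side0.npz'],'pics/top0.png')
for n in ['scene0','side0']:
    a=np.load(n+'.npz');C=cloud(a['d'],a['K'],a['R'],a['t']);im=a['im']
    hsv=cv2.cvtColor(im,cv2.COLOR_RGB2HSV)
    # lid flange tops / knob tops by height, wood coloured
    wood=(hsv[...,1]>60)&(hsv[...,0]<30)&(C[...,0]>.4)&(C[...,0]<.8)&(abs(C[...,1])<.42)
    for lo,hi,nm in [(.085,.100,'flange'),(.116,.13,'knob')]:
        m=(wood&(C[...,2]>lo)&(C[...,2]<hi)).astype(np.uint8)
        k,L,st,ce=cv2.connectedComponentsWithStats(m)
        for i in range(1,k):
            if st[i,4]<25: continue
            P=C[L==i];r=cv2.minAreaRect((P[:,:2]*1000).astype(np.float32))
            print(n,nm,st[i,4],ce[i].round(0),'z med',np.median(P[:,2]).round(4),'rect',np.round(r[0],1),np.round(r[1],1),round(r[2],1))
E
```

```text
scene0 flange 585 [259. 141.] z med 0.0943 rect [ 606. -248.] [157.2  70.6] 76.7
scene0 flange 1012 [221. 189.] z med 0.0941 rect [588.3  10.8] [112.3 111.9] 32.3
scene0 flange 194 [276. 206.] z med 0.0925 rect [445.2  11.5] [59.3 36.8] 22.9
scene0 flange 54 [ 92. 211.] z med 0.0939 rect [793.2 212.6] [33.6  9. ] 87.5
scene0 flange 1293 [151. 237.] z med 0.094 rect [633.2 216.5] [92.3 93.5] 88.7
scene0 flange 53 [ 71. 226.] z med 0.0944 rect [795.2 268.3] [31.9  7.1] 88.7
scene0 flange 93 [ 49. 245.] z med 0.0934 rect [791.9 325.9] [41.6 15. ] 88.8
scene0 flange 110 [ 81. 244.] z med 0.0939 rect [739.5 297.4] [44.9 25.3] 61.5
scene0 knob 41 [260. 131.] z med 0.1225 rect [ 605.5 -245.7] [21.3 21.7] 82.2
scene0 knob 66 [220. 178.] z med 0.1231 rect [588.8  10.6] [22.  22.9] 73.5
scene0 knob 269 [277. 192.] z med 0.1189 rect [449.1  -0.8] [49.  50.2] 69.7
scene0 knob 96 [149. 224.] z med 0.1228 rect [632.2 217.5] [21.6 21. ] 4.3
side0 flange 47 [345. 133.] z med 0.0932 rect [793.3 289.6] [14.5 76.6] 5.8
side0 flange 68 [330. 135.] z med 0.0927 rect [743.3 278.3] [23.1 44.1] 75.6
side0 flange 412 [295. 144.] z med 0.0935 rect [630.4 213.7] [95.1 91.3] 87.2
side0 flange 782 [284. 179.] z med 0.0938 rect [584.7   7.3] [110.6 111.4] 79.5
side0 flange 161 [228. 182.] z med 0.0934 rect [448.3 -18.1] [59.9 34.6] 8.9
side0 flange 1491 [302. 244.] z med 0.0942 rect [ 603.  -248.1] [156.5  67.8] 76.6
side0 knob 37 [295. 134.] z med 0.1216 rect [629.7 213.1] [21.7 19.8] 32.8
side0 knob 173 [228. 169.] z med 0.1192 rect [447.2  -2.8] [47.3 51.1] 68.9
side0 knob 54 [285. 167.] z med 0.1221 rect [584.7   6.1] [21.2 20.5] 37.9
side0 knob 61 [373. 203.] z med 0.1246 rect [ 759.6 -157.9] [24.4 74.3] 65.2
side0 knob 98 [303. 229.] z med 0.1231 rect [ 603.2 -249.8] [21.6 21.5] 84.6
```

View pics/top0.png

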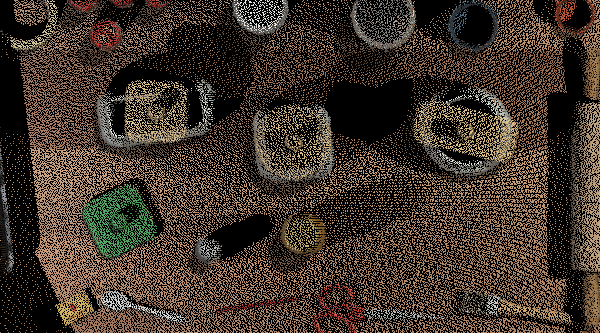

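Top map: square lid (yellow wood) on the oblong crock at map px (155,110), round lid on the square crock (293,143), oblong lid on the round crock (465,130).

What could be mistaken for the wanted lids (scene px):
- Green lid (209,310): rejected, it is green.
- Honey cap (277,192) and red spice caps (80,236): rejected.
- Wooden lids at (155,237), (221,189) and (259,141): chosen.

First move: take the round lid off the middle (square) crock. I'll check it with one crop and measure the rims.

```bash
python3 - <<'E'
from h import *
from workcell import bot
a=np.load('scene0.npz');cv2.imwrite('pics/crop0.png',cv2.resize(a['im'][110:310,100:310,::-1],None,fx=2.8,fy=2.8))
for n in ['scene0','side0']:
    a=np.load(n+'.npz');C=cloud(a['d'],a['K'],a['R'],a['t']);hsv=cv2.cvtColor(a['im'],cv2.COLOR_RGB2HSV)
    for nm,c in [('oblong',(632,216)),('square',(587,9)),('round',(604,-248))]:
        near=np.hypot(C[...,0]*1e3-c[0],C[...,1]*1e3-c[1])<125
        for lo,hi in [(.070,.079),(.025,.055)]:
            m=near&(hsv[...,1]<60)&(hsv[...,2]>70)&(C[...,2]>lo)&(C[...,2]<hi)
            k,L,st,_=cv2.connectedComponentsWithStats(m.astype(np.uint8),connectivity=8)
            P=C[m]
            if len(P)<10: continue
            P=P*1e3; r=cv2.minAreaRect(P[:,:2].astype(np.float32))
            print(n,nm,lo,len(P),np.median(P[:,2]).round(1),'rect',np.round(r[0],1),np.round(r[1],1),round(r[2],1),'x',P[:,0].min().round(),P[:,0].max().round(),'y',P[:,1].min().round(),P[:,1].max().round())
            if nm=='round' and hi<.08: 
                pass
p=bot.camera_params('wrist');o=bot.get_obs();print((-p['R'].T@p['t']).round(3),p['R'].round(2).tolist(),p['K'].tolist(),o['ee_pos'])
E
```

```text
scene0 oblong 0.07 365 75.1 rect [670.8 221.8] [141.3 150.2] 9.1 x 592.0 733.0 y 140.0 295.0
scene0 oblong 0.025 1066 44.0 rect [617.9 217.3] [176.9  81.4] 88.2 x 579.0 661.0 y 129.0 305.0
scene0 square 0.07 123 74.5 rect [579.9  46.5] [88.  28.9] 21.9 x 542.0 626.0 y 17.0 58.0
scene0 square 0.025 600 43.6 rect [580.4  49.1] [170.9  73.1] 43.7 x 529.0 637.0 y -36.0 129.0
scene0 round 0.07 97 74.8 rect [ 573.1 -235.8] [102.5  39.7] 72.0 x 552.0 608.0 y -289.0 -193.0
scene0 round 0.025 506 42.7 rect [ 597.6 -235.5] [128.1 109.9] 52.1 x 539.0 670.0 y -301.0 -178.0
side0 oblong 0.07 118 74.8 rect [677.9 204.4] [182.   80.5] 35.1 x 599.0 742.0 y 137.0 287.0
side0 oblong 0.025 243 45.4 rect [625.1 202.8] [ 82.3 163.8] 17.4 x 578.0 682.0 y 128.0 286.0
side0 square 0.07 125 74.1 rect [586.3 -23.5] [31.2 89.1] 86.7 x 543.0 631.0 y -38.0 -5.0
side0 square 0.025 575 42.7 rect [585.    1.1] [111.5 103.2] 5.9 x 527.0 643.0 y -51.0 51.0
side0 round 0.07 225 75.5 rect [ 603.4 -253.5] [ 86.8 107.9] 83.7 x 550.0 658.0 y -300.0 -207.0
side0 round 0.025 983 43.5 rect [ 631.7 -269.2] [ 99.9 190.6] 88.2 x 537.0 728.0 y -318.0 -217.0
[ 0.276 -0.482  0.374] [[0.37, -0.93, -0.0], [-0.88, -0.36, 0.3], [-0.28, -0.11, -0.95]] [[274.85046246427174, 0.0, 253.9815887631416], [0.0, 274.85046246427174, 194.27197387170918], [0.0, 0.0, 1.0]] [ 0.20588392 -0.50978778  0.23066074]
```

View pics/crop0.png

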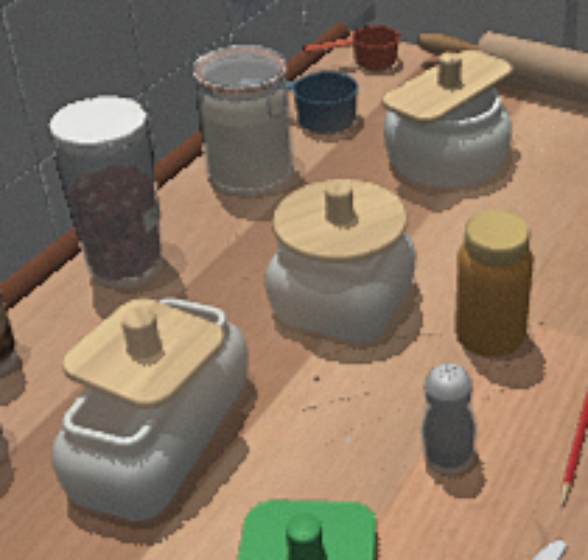

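Choice confirmed in the crop: round flange on the square crock at crop (340,220). Moving over for a wrist view.

Call:
{"fn": "step_arm", "kwargs": {"targets": [[1,[294,500,60],[0,0,0]],[1,[294,500,60],[0,0,0]],[1,[294,500,60],[0,0,0]],[1,[294,500,60],[0,0,0]],[1,[294,500,60],[0,0,0]],[1,[294,500,60],[0,0,0]],[1,[294,500,60],[0,0,0]],[1,[294,500,60],[0,0,0]]], "force": 40}}

```text
time: 0.9
ee_pos: [0.4081, -0.1651, 0.2725]
tcp_rot: [180.0, -0.0, 22.0]
wrist_force: [1.1, -0.6, 1.0]
opening: 0.0852
grasp_force: 0.0
```

Call:
{"fn": "step_arm", "kwargs": {"targets": [[1,[92,155,18],[0,0,0]],[1,[92,155,18],[0,0,0]],[1,[92,155,18],[0,0,0]],[1,[92,155,18],[0,0,0]],[1,[92,155,18],[0,0,0]],[1,[92,155,18],[0,0,0]]]}}

```text
time: 1.5
ee_pos: [0.4996, -0.0115, 0.2899]
tcp_rot: [-180.0, 0.1, 22.1]
wrist_force: [-0.4, 0.7, -0.3]
opening: 0.0853
grasp_force: 0.0
```

```bash
cat > w.py <<'E'
from h import *
from workcell import bot
import sys
tag=sys.argv[1]
p=bot.camera_params('wrist');o=bot.get_obs();im,d=bot.camera('wrist')
np.savez(f'{tag}.npz',im=im,d=d,**p);cv2.imwrite(f'pics/{tag}.png',im[:,:,::-1])
print(o['time'],o['ee_pos'].round(4),o['tcp_rot'].round(2),o['opening'])
C=cloud(d,p['K'],p['R'],p['t'])*1e3;hsv=cv2.cvtColor(im,cv2.COLOR_RGB2HSV)
box=(d>0)&(C[...,0]>380)&(C[...,0]<720)&(abs(C[...,1])<360)
wood=(hsv[...,1]>60)&(hsv[...,0]<30)
for nm,m in [('flange',wood&(C[...,2]>87)&(C[...,2]<100)),('seated',wood&(C[...,2]>78)&(C[...,2]<87)),('knob',wood&(C[...,2]>108)&(C[...,2]<132)),
  ('rim',~wood&(hsv[...,1]<60)&(C[...,2]>70)&(C[...,2]<80)),('table lid',(C[...,2]>14)&(C[...,2]<23)&wood)]:
    k,L,st,ce=cv2.connectedComponentsWithStats((m&box).astype(np.uint8))
    for i in range(1,k):
        if st[i,4]<120: continue
        P=C[L==i];r=cv2.minAreaRect(P[:,:2].astype(np.float32));(u,v),_=cv2.minEnclosingCircle(P[:,:2].astype(np.float32))
        print(nm,st[i,4],ce[i].round(0),'z',np.median(P[:,2]).round(1),'rect',np.round(r[0],1),np.round(r[1],1),round(r[2],1))
E
python3 w.py w1
```

```text
1.5 [ 0.4996 -0.0115  0.2899] [-1.7998e+02  7.0000e-02  2.2090e+01] 0.08533413427896888
flange 2033 [105.  13.] z 93.5 rect [593.3 206. ] [34.1 92.3] 22.9
flange 7426 [265.  95.] z 93.6 rect [585.3   9.1] [112.9 112.7] 52.4
flange 5804 [456. 162.] z 93.5 rect [ 602.6 -247.3] [154.2  68.1] 76.6
flange 358 [235. 192.] z 94.3 rect [456.5  -0.7] [60.8 39.8] 86.3
knob 406 [266.  96.] z 123.0 rect [585.    9.7] [22.3 23.5] 66.1
knob 473 [473. 169.] z 122.1 rect [ 603.  -247.1] [22.5 24.1] 25.7
knob 1385 [227. 210.] z 118.4 rect [445.1   1.9] [51.6 51.2] 83.4
rim 435 [161.  20.] z 75.0 rect [617.3 152.8] [23.2 54.6] 47.4
rim 330 [478. 133.] z 74.9 rect [ 648.9 -258.7] [69.  14.6] 77.1
rim 374 [423. 187.] z 75.1 rect [ 561.4 -236.4] [84.8 22.6] 76.2
```

View pics/w1.png

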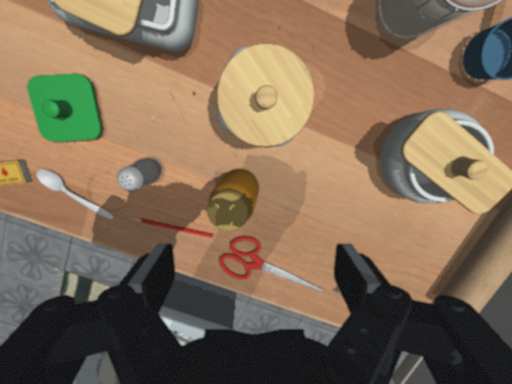

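Wrist view: round lid knob at (266,96), oblong lid at (456,162), square lid top left, honey jar at (230,205), all matching. Now grasping the round lid.

Call:
{"fn": "step_arm", "kwargs": {"targets": [[1,[50,14,0],[0,0,0]],[1,[85,21,0],[0,0,0]],[1,[85.5,21,-50],[0,0,0]],[1,[85.5,21,-100],[0,0,0]],[1,[85.5,21,-145],[0,0,0]],[1,[85.5,21,-175],[0,0,0]],[1,[85.5,21,-190],[0,0,0]],[1,[85.5,21,-190],[0,0,0]]]}}

```text
time: 2.35
ee_pos: [0.5839, 0.008, 0.099]
tcp_rot: [-179.9, 0.2, 21.9]
wrist_force: [0.3, 0.0, 0.3]
opening: 0.0855
grasp_force: 0.0
```

Call:
{"fn": "step_arm", "kwargs": {"targets": [[0,[0,0,0],[0,0,0]],[0,[0,0,0],[0,0,0]],[0,[0,0,0],[0,0,0]],[0,[0,0,0],[0,0,0]],[0,[0,0,0],[0,0,0]],[0,[0,0,0],[0,0,0]]]}}

```text
time: 2.95
ee_pos: [0.5856, 0.0091, 0.1016]
tcp_rot: [180.0, -0.1, 22.0]
wrist_force: [-1.2, -1.1, 5.3]
opening: 0.0229
grasp_force: 39.0
```

Call:
{"fn": "step_arm", "kwargs": {"targets": [[0,[0,0,25],[0,0,0]],[0,[0,0,60],[0,0,0]],[0,[0,0,95],[0,0,0]],[0,[-25,-30,100],[0,0,0]],[0,[-55,-65,100],[0,0,0]],[0,[-85,-102,100],[0,0,0]],[0,[-112,-133,100],[0,0,0]],[0,[-125,-149,100],[0,0,0]]]}}

```text
time: 3.75
ee_pos: [0.4581, -0.1417, 0.2007]
tcp_rot: [180.0, 0.0, 21.9]
wrist_force: [0.2, 0.4, -1.9]
opening: 0.0225
grasp_force: 39.7
```

Call:
{"fn": "step_arm", "kwargs": {"targets": [[0,[0,0,-40],[0,0,0]],[0,[0,0,-80],[0,0,0]],[0,[0,0,-115],[0,0,0]],[0,[0,0,-145],[0,0,0]],[0,[0,0,-162],[0,0,0]],[0,[0,0,-170],[0,0,0]],[0,[0,0,-174],[0,0,0]],[0,[0,0,-174],[0,0,0]]]}}

```text
time: 4.55
ee_pos: [0.4604, -0.1401, 0.0272]
tcp_rot: [180.0, -0.0, 22.0]
wrist_force: [-0.1, -0.3, -1.4]
opening: 0.0222
grasp_force: 39.8
```

Call:
{"fn": "step_arm", "kwargs": {"targets": [[0,[0,0,-1.5],[0,0,0]],[0.3,[0,0,-1.5],[0,0,0]],[1,[0,0,-1.5],[0,0,0]],[1,[0,0,-1.5],[0,0,0]],[1,[0,0,-1.5],[0,0,0]],[1,[0,0,40],[0,0,0]],[1,[0,0,90],[0,0,0]],[1,[0,0,140],[0,0,0]]]}}

```text
time: 5.35
ee_pos: [0.4596, -0.1398, 0.1679]
tcp_rot: [-180.0, 0.0, 22.0]
wrist_force: [1.4, -1.3, -0.9]
opening: 0.0855
grasp_force: 0.0
```

Call:
{"fn": "step_arm", "kwargs": {"targets": [[1,[85,260,120],[0,0,0]],[1,[85,260,120],[0,0,0]],[1,[85,260,120],[0,0,0]],[1,[85,260,120],[0,0,0]],[1,[85,260,120],[0,0,0]],[1,[85,260,120],[0,0,0]],[1,[85,260,120],[0,0,0]],[1,[85,260,120],[0,0,0]]]}}

```text
time: 6.15
ee_pos: [0.5453, 0.1209, 0.2861]
tcp_rot: [180.0, 0.0, 22.1]
wrist_force: [-0.2, -0.9, -0.6]
opening: 0.0851
grasp_force: 0.0
```

```bash
python3 w.py w2
```

```text
6.15 [0.5453 0.1209 0.2861] [1.7999e+02 3.0000e-02 2.2110e+01] 0.08512387507077596
flange 6439 [205.  70.] z 93.6 rect [630.3 216. ] [92.3 92.1] 88.7
flange 1874 [496. 219.] z 93.5 rect [ 593.7 -201.7] [106.4  52.1] 36.9
flange 398 [305. 256.] z 93.8 rect [454.2   6. ] [41.1 60.6] 35.0
seated 130 [304. 249.] z 82.9 rect [463.6   9.5] [21.7 59.3] 28.7
knob 477 [200.  69.] z 122.9 rect [630.  215.2] [22.7 22.5] 18.4
knob 1200 [308. 276.] z 118.3 rect [445.3   2.6] [50.7 51. ] 22.3
rim 516 [152.  57.] z 75.3 rect [621.1 277.8] [64.  25.1] 2.3
rim 512 [259.  88.] z 75.2 rect [637.5 155.1] [66.1 32.7] 0.5
rim 1308 [343. 170.] z 75.2 rect [584.9  11.1] [88.2 87.9] 5.7
rim 325 [485. 249.] z 74.9 rect [ 561.2 -236.2] [82.1 21.8] 76.4
table lid 1661 [386. 253.] z 18.7 rect [ 482.4 -148.6] [113.7  65.6] 67.2
```

View pics/w2.png

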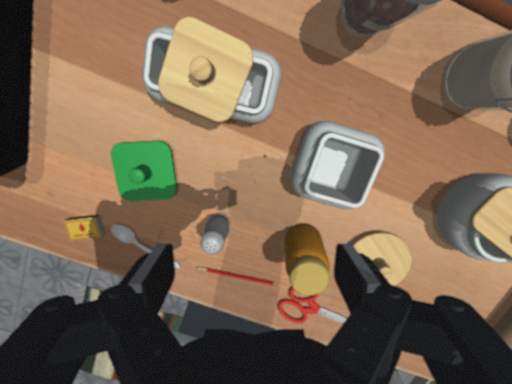

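Square crock is now open at (343,170); the round lid rests on the table at (380,258). Grasping the square lid at (200,69).

Call:
{"fn": "step_arm", "kwargs": {"targets": [[1,[30,33,0],[0,0,0]],[1,[60,66,0],[0,0,0]],[1,[85,94.5,-20],[0,0,0]],[1,[85,94.5,-70],[0,0,0]],[1,[85,94.5,-120],[0,0,0]],[1,[85,94.5,-165],[0,0,0]],[1,[85,94.5,-184],[0,0,0]],[1,[85,94.5,-184],[0,0,0]]]}}

```text
time: 7.0
ee_pos: [0.628, 0.2121, 0.0982]
tcp_rot: [-180.0, 0.4, 21.9]
wrist_force: [-0.1, -0.7, -0.1]
opening: 0.0857
grasp_force: 0.0
```

Call:
{"fn": "step_arm", "kwargs": {"targets": [[0,[0,0,0],[0,0,0]],[0,[0,0,0],[0,0,0]],[0,[0,0,0],[0,0,0]],[0,[0,0,0],[0,0,0]],[0,[0,0,0],[0,0,0]],[0,[0,0,0],[0,0,0]]]}}

```text
time: 7.6
ee_pos: [0.6306, 0.2147, 0.1037]
tcp_rot: [180.0, -0.1, 22.0]
wrist_force: [0.0, -0.4, 6.4]
opening: 0.0224
grasp_force: 39.1
```

Call:
{"fn": "step_arm", "kwargs": {"targets": [[0,[0,0,30],[0,0,0]],[0,[0,0,70],[0,0,0]],[0,[-8,-35,90],[0,0,0.04]],[0,[-17,-75,90],[0,0,0.08]],[0,[-27,-120,90],[0,0,0.122]],[0,[-36,-163,90],[0,0,0.122]],[0,[-45,-204,90],[0,0,0.122]],[0,[-45,-204,90],[0,0,0.122]]]}}

```text
time: 8.4
ee_pos: [0.5841, 0.0064, 0.1927]
tcp_rot: [180.0, 0.0, 28.7]
wrist_force: [0.2, 0.5, -2.3]
opening: 0.0222
grasp_force: 39.8
```

Call:
{"fn": "step_arm", "kwargs": {"targets": [[0,[0,0,0],[0,0,0]],[0,[0,0,-35],[0,0,0]],[0,[0,0,-65],[0,0,0]],[0,[0,0,-80],[0,0,0]],[0,[0,0,-88],[0,0,0]],[0,[0,0,-94],[0,0,0]],[0,[0,0,-98],[0,0,0]],[0,[0,0,-98],[0,0,0]]]}}

```text
time: 9.2
ee_pos: [0.5854, 0.0106, 0.0948]
tcp_rot: [180.0, -0.0, 29.0]
wrist_force: [-0.1, 0.9, -1.9]
opening: 0.0223
grasp_force: 39.9
```

Call:
{"fn": "step_arm", "kwargs": {"targets": [[0,[0,0,-1.5],[0,0,0]],[0,[0,0,-1.5],[0,0,0]],[0.4,[0,0,-1.5],[0,0,0]],[1,[0,0,-1.5],[0,0,0]],[1,[0,0,-1.5],[0,0,0]],[1,[0,0,30],[0,0,0]],[1,[0,0,80],[0,0,0]],[1,[-20,50,130],[0,0,0]]]}}

```text
time: 10.0
ee_pos: [0.5723, 0.0425, 0.2109]
tcp_rot: [179.9, -0.1, 28.8]
wrist_force: [0.5, 0.5, -0.3]
opening: 0.0858
grasp_force: 0.0
```

Call:
{"fn": "step_arm", "kwargs": {"targets": [[1,[0,45,45],[0,0,-0.06]],[1,[0,50,50],[0,0,-0.122]],[1,[0,50,50],[0,0,-0.122]],[1,[0,50,50],[0,0,-0.122]]]}}

```text
time: 10.4
ee_pos: [0.5716, 0.0945, 0.258]
tcp_rot: [180.0, 0.0, 22.1]
wrist_force: [-0.1, -0.5, -0.7]
opening: 0.0855
grasp_force: 0.0
```

```bash
python3 w.py w3; python3 - <<'E'
from h import *
a=np.load('w3.npz');C=cloud(a['d'],a['K'],a['R'],a['t'])*1e3;hsv=cv2.cvtColor(a['im'],cv2.COLOR_RGB2HSV)
m=(hsv[...,1]<60)&(abs(C[...,2]-75)<5)&(abs(C[...,0]-630)<70)&(abs(C[...,1]-216)<110)
P=C[m];r=cv2.minAreaRect(P[:,:2].astype(np.float32));print(m.sum(),r,P.min(0),P.max(0))
E
```

```text
10.4 [0.5716 0.0945 0.258 ] [1.7999e+02 2.0000e-02 2.2110e+01] 0.08553779541735655
flange 2852 [490. 240.] z 93.5 rect [ 589.3 -214.1] [127.8  63.8] 39.5
flange 469 [284. 276.] z 93.8 rect [456.3   4.3] [38.5 60.8] 21.5
seated 4890 [322. 187.] z 83.7 rect [585.4  11.4] [92.1 92. ] 5.5
seated 161 [283. 268.] z 82.7 rect [464.1   6.5] [24.3 60.1] 21.6
knob 350 [328. 196.] z 113.0 rect [586.3  11.9] [22.8 22.6] 86.9
knob 1347 [285. 299.] z 118.3 rect [446.    2.2] [51.3 51.1] 22.8
rim 2429 [170.  82.] z 75.3 rect [629.9 215.1] [ 64.1 149.8] 8.7
rim 344 [474. 269.] z 74.9 rect [ 560.8 -235.7] [81.6 20.3] 76.5
table lid 639 [382. 264.] z 18.7 rect [ 500.4 -154.2] [94.5 28.9] 67.2
table lid 308 [334. 288.] z 18.8 rect [ 430.5 -103.8] [84.1 19.6] 41.7
2429 ((629.9103393554688, 215.05148315429688), (64.13642883300781, 149.7736358642578), 8.679808616638184) [588.97315114 138.41685384  70.01995356] [670.34863592 291.12421058  78.08433367]
```

View pics/w3.png

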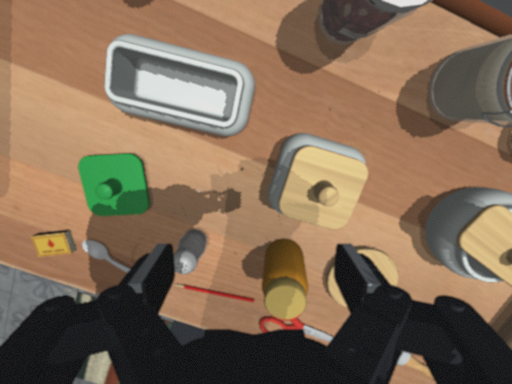

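Square lid is seated (z 83.7 mm). The empty oblong crock at (175,85) is centred at (629.9,215.1) mm with yaw 8.7°. The oblong lid needs a turn of +22.1° (0.386 rad).

Call:
{"fn": "step_arm", "kwargs": {"targets": [[1,[4,-48,0],[0,0,0]],[1,[9,-96,0],[0,0,0]],[1,[13,-144,0],[0,0,0]],[1,[18,-192,0],[0,0,0]],[1,[22,-240,0],[0,0,0]],[1,[26,-288,0],[0,0,0]],[1,[31,-335,-5],[0,0,0]],[1,[31.4,-341.7,-40],[0,0,0]]]}}

```text
time: 11.25
ee_pos: [0.6032, -0.2538, 0.2196]
tcp_rot: [179.8, -0.1, 21.7]
wrist_force: [0.6, 0.7, -0.4]
opening: 0.0854
grasp_force: 0.0
```

```bash
python3 w.py w4
```

```text
11.25 [ 0.6032 -0.2538  0.2196] [ 1.7977e+02 -1.4000e-01  2.1720e+01] 0.08537785512635492
flange 8842 [245. 180.] z 93.7 rect [ 603.  -247.8] [153.4  68.3] 76.4
flange 440 [  6. 236.] z 92.8 rect [450.1 -25.4] [48.4 13.3] 10.1
seated 4045 [ 21. 106.] z 83.7 rect [588.7 -16.5] [92.1 40.1] 6.8
seated 332 [ 12. 226.] z 82.6 rect [455.4 -23.2] [53.6 15.6] 22.3
knob 547 [248. 190.] z 123.0 rect [ 603.7 -247.9] [22.6 22.7] 54.2
rim 289 [ 46. 111.] z 72.4 rect [591.3 -30.3] [84.  11.9] 9.9
rim 604 [272. 144.] z 75.3 rect [ 646.  -258.3] [87.3 22.7] 76.7
rim 357 [224. 213.] z 75.3 rect [ 557.1 -237.5] [68.1 14.3] 76.2
table lid 250 [ 53. 202.] z 18.6 rect [461.5 -20.2] [60.4 25.1] 43.3
table lid 3830 [136. 227.] z 18.9 rect [ 466.2 -136.2] [100.8 113.1] 38.4
```

Call:
{"fn": "step_arm", "kwargs": {"targets": [[1,[0,0,-40],[0,0,0]],[1,[0,0,-80],[0,0,0]],[1,[0,0,-108],[0,0,0]],[1,[0,0,-115],[0,0,0]],[1,[0,0,-115],[0,0,0]]]}}

```text
time: 11.8
ee_pos: [0.6018, -0.2469, 0.1025]
tcp_rot: [-179.9, 0.1, 22.0]
wrist_force: [0.0, 0.0, 0.4]
opening: 0.0851
grasp_force: 0.0
```

Call:
{"fn": "step_arm", "kwargs": {"targets": [[0,[0,0,0],[0,0,0]],[0,[0,0,0],[0,0,0]],[0,[0,0,0],[0,0,0]],[0,[0,0,0],[0,0,0]],[0,[0,0,0],[0,0,0]],[0,[0,0,0],[0,0,0]]]}}

```text
time: 12.4
ee_pos: [0.6033, -0.2473, 0.1044]
tcp_rot: [179.9, -0.1, 22.0]
wrist_force: [-0.5, -0.0, 5.6]
opening: 0.0224
grasp_force: 39.2
```

Call:
{"fn": "step_arm", "kwargs": {"targets": [[0,[0,0,30],[0,0,0]],[0,[0,0,70],[0,0,0]],[0,[0,0,100],[0,0,0]],[0,[2,40,110],[0,0,0.1]],[0,[5,87,110],[0,0,0.2]],[0,[8,134,110],[0,0,0.3]],[0,[10,181,110],[0,0,0.386]],[0,[13,228,110],[0,0,0.386]]]}}

```text
time: 13.2
ee_pos: [0.6155, -0.0174, 0.2131]
tcp_rot: [-180.0, 0.0, 44.3]
wrist_force: [0.6, 0.6, -2.5]
opening: 0.0224
grasp_force: 39.8
```

Call:
{"fn": "step_arm", "kwargs": {"targets": [[0,[3,47,0],[0,0,0]],[0,[6,94,0],[0,0,0]],[0,[9,141,0],[0,0,0]],[0,[12,188,0],[0,0,0]],[0,[13.8,225,0],[0,0,0]],[0,[13.8,234.5,0],[0,0,0]],[0,[13.8,234.5,-20],[0,0,0]],[0,[13.8,234.5,-60],[0,0,0]]]}}

```text
time: 14.0
ee_pos: [0.631, 0.216, 0.1556]
tcp_rot: [179.9, -0.3, 44.2]
wrist_force: [1.1, -0.4, -2.3]
opening: 0.0227
grasp_force: 39.9
```

Call:
{"fn": "step_arm", "kwargs": {"targets": [[0,[0,0,-20],[0,0,0]],[0,[0,0,-36],[0,0,0]],[0,[0,0,-44],[0,0,0]],[0,[0,0,-50],[0,0,0]],[0,[0,0,-56],[0,0,0]],[0,[0,0,-59],[0,0,0]],[0,[0,0,-59],[0,0,0]]]}}

```text
time: 14.7
ee_pos: [0.6299, 0.2153, 0.0949]
tcp_rot: [180.0, -0.0, 44.1]
wrist_force: [0.3, -0.9, -0.8]
opening: 0.0222
grasp_force: 40.0
```

Call:
{"fn": "step_arm", "kwargs": {"targets": [[0,[0,0,-1],[0,0,0]],[0.4,[0,0,-1],[0,0,0]],[1,[0,0,-1],[0,0,0]],[1,[0,0,-1],[0,0,0]],[1,[0,0,-1],[0,0,0]],[1,[0,0,40],[0,0,0]],[1,[0,0,90],[0,0,0]],[1,[0,0,140],[0,0,0]]]}}

```text
time: 15.5
ee_pos: [0.6292, 0.2151, 0.2358]
tcp_rot: [-180.0, 0.0, 44.1]
wrist_force: [0.8, -0.1, -0.1]
opening: 0.0855
grasp_force: 0.0
```

Call:
{"fn": "step_arm", "kwargs": {"targets": [[1,[-20,-48,10],[0,0,-0.1]],[1,[-43,-92,20],[0,0,-0.2]],[1,[-66,-136,20],[0,0,-0.3]],[1,[-89,-180,20],[0,0,-0.386]],[1,[-110,-224,20],[0,0,-0.386]],[1,[-130,-268,20],[0,0,-0.386]],[1,[-140,-312,20],[0,0,-0.386]],[1,[-150,-340,20],[0,0,-0.386]]]}}

```text
time: 16.3
ee_pos: [0.4787, -0.1271, 0.2549]
tcp_rot: [179.9, -0.0, 21.9]
wrist_force: [0.2, 1.2, 0.3]
opening: 0.0851
grasp_force: 0.0
```

Call:
{"fn": "step_arm", "kwargs": {"targets": [[1,[0,0,0],[0,0,0]],[1,[0,0,0],[0,0,0]]]}}

```text
time: 16.5
ee_pos: [0.4796, -0.1251, 0.2547]
tcp_rot: [180.0, -0.0, 21.9]
wrist_force: [-0.3, -0.2, 0.0]
opening: 0.0857
grasp_force: 0.0
```

```bash
python3 w.py w5; python3 - <<'E'
from h import *
a=np.load('w5.npz');C=cloud(a['d'],a['K'],a['R'],a['t'])*1e3;hsv=cv2.cvtColor(a['im'],cv2.COLOR_RGB2HSV)
m=(hsv[...,1]<60)&(abs(C[...,2]-75)<5)&(abs(C[...,0]-603)<80)&(abs(C[...,1]+247)<80)
P=C[m];print('round rim',m.sum(),cv2.minEnclosingCircle(P[:,:2].astype(np.float32)),P.min(0),P.max(0))
m=(hsv[...,1]>60)&(abs(C[...,2]-46)<6)&(abs(C[...,0]-460)<40)&(abs(C[...,1]+140)<40)
P=C[m];print('knob',m.sum(),cv2.minEnclosingCircle(P[:,:2].astype(np.float32)),np.median(P[:,2]))
E
```

```text
16.5 [ 0.4796 -0.1251  0.2547] [ 1.800e+02 -3.000e-02  2.189e+01] 0.08565074297572685
flange 577 [154. 157.] z 94.4 rect [454.   -8.5] [61.4 38.4] 46.4
seated 6486 [171.  40.] z 83.6 rect [583.2  10.7] [87.  92.4] 5.9
seated 156 [164. 155.] z 82.8 rect [458.2 -18.3] [57.2 19.7] 35.4
knob 608 [160.  24.] z 113.0 rect [585.4  10.6] [23.2 22.5] 11.4
knob 2052 [130. 168.] z 118.3 rect [445.4   1.1] [51.7 51.9] 48.9
rim 2079 [397. 110.] z 74.9 rect [ 603.1 -248.1] [108.5 108.7] 75.6
rim 206 [ 36. 133.] z 76.1 rect [430.5 128.4] [33.  14.7] 37.8
table lid 4532 [259. 178.] z 18.7 rect [ 461.3 -139.6] [112.7 112.4] 63.9
round rim 2080 ((603.2092895507812, -248.375244140625), 55.24134063720703) [ 548.55651297 -302.5637934    70.03021868] [ 658.44972067 -193.67001386   77.9849205 ]
knob 248 ((461.1013488769531, -139.57394409179688), 11.877119064331055) 48.02357746528365
```

View pics/w5.png

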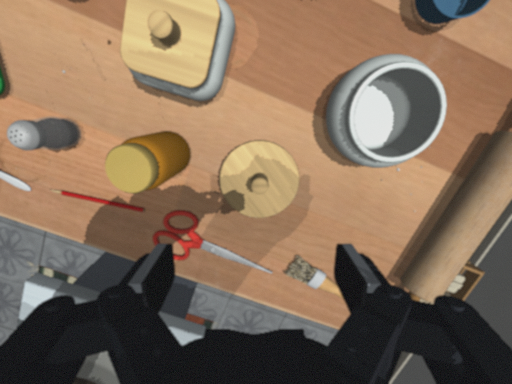

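Round lid flat on the table at (259,178), round crock open at (397,110). Grasping the round lid.

Call:
{"fn": "step_arm", "kwargs": {"targets": [[1,[-18.4,-14.5,-25],[0,0,0]],[1,[-18.4,-14.5,-70],[0,0,0]],[1,[-18.4,-14.5,-115],[0,0,0]],[1,[-18.4,-14.5,-160],[0,0,0]],[1,[-18.4,-14.5,-200],[0,0,0]],[1,[-18.4,-14.5,-220],[0,0,0]],[1,[-18.4,-14.5,-226],[0,0,0]],[1,[-18.4,-14.5,-226],[0,0,0]]]}}

```text
time: 17.35
ee_pos: [0.4614, -0.1383, 0.0282]
tcp_rot: [-180.0, 0.0, 22.1]
wrist_force: [0.1, -0.4, 0.9]
opening: 0.0855
grasp_force: 0.0
```

Call:
{"fn": "step_arm", "kwargs": {"targets": [[0,[0,0,0],[0,0,0]],[0,[0,0,0],[0,0,0]],[0,[0,0,0],[0,0,0]],[0,[0,0,0],[0,0,0]],[0,[0,0,0],[0,0,0]],[0,[0,0,0],[0,0,0]]]}}

```text
time: 17.95
ee_pos: [0.4617, -0.1394, 0.0293]
tcp_rot: [180.0, -0.1, 22.0]
wrist_force: [-1.3, 0.4, 5.4]
opening: 0.0221
grasp_force: 39.1
```

Call:
{"fn": "step_arm", "kwargs": {"targets": [[0,[0,0,30],[0,0,0]],[0,[0,0,75],[0,0,0]],[0,[0,0,120],[0,0,0]],[0,[0,0,155],[0,0,0]],[0,[35,-27,160],[0,0,0]],[0,[72,-55,160],[0,0,0]],[0,[110,-84,160],[0,0,0]],[0,[142,-108.6,160],[0,0,0]]]}}

```text
time: 18.75
ee_pos: [0.6047, -0.2492, 0.1877]
tcp_rot: [-180.0, 0.0, 22.0]
wrist_force: [0.8, 0.4, -1.0]
opening: 0.0223
grasp_force: 39.7
```

Call:
{"fn": "step_arm", "kwargs": {"targets": [[0,[0,0,-10],[0,0,0]],[0,[0,0,-45],[0,0,0]],[0,[0,0,-70],[0,0,0]],[0,[0,0,-80],[0,0,0]],[0,[0,0,-87],[0,0,0]],[0,[0,0,-92],[0,0,0]],[0,[0,0,-94],[0,0,0]],[0,[0,0,-94],[0,0,0]]]}}

```text
time: 19.55
ee_pos: [0.6036, -0.2478, 0.0953]
tcp_rot: [180.0, -0.0, 22.0]
wrist_force: [-0.0, 0.8, -1.2]
opening: 0.0224
grasp_force: 39.8
```

Call:
{"fn": "step_arm", "kwargs": {"targets": [[0,[0,0,-1],[0,0,0]],[0.4,[0,0,-1],[0,0,0]],[1,[0,0,-1],[0,0,0]],[1,[0,0,-1],[0,0,0]],[1,[0,0,-1],[0,0,0]],[1,[0,0,40],[0,0,0]],[1,[0,0,90],[0,0,0]],[1,[0,0,140],[0,0,0]]]}}

```text
time: 20.35
ee_pos: [0.6028, -0.2476, 0.2359]
tcp_rot: [-180.0, 0.0, 22.0]
wrist_force: [0.6, -0.7, 0.4]
opening: 0.0856
grasp_force: 0.0
```

Call:
{"fn": "step_arm", "kwargs": {"targets": [[1,[-30,40,20],[0,0,0]],[1,[-60,80,40],[0,0,0]],[1,[-90,120,60],[0,0,0]],[1,[-110,160,80],[0,0,0]],[1,[-110,210,100],[0,0,0]],[1,[-110,248,110],[0,0,0]],[1,[-110,248,110],[0,0,0]],[1,[-110,248,110],[0,0,0]]]}}

```text
time: 21.15
ee_pos: [0.4934, 0.0013, 0.345]
tcp_rot: [180.0, -0.1, 22.1]
wrist_force: [0.5, -0.8, -0.6]
opening: 0.0856
grasp_force: 0.0
```

```bash
python3 w.py w6; python3 - <<'E'
from h import *
from workcell import bot
for n in ['scene','side']:
    im,d=bot.camera(n);p=bot.camera_params(n);np.savez(n+'9.npz',im=im,d=d,**p);cv2.imwrite(f'pics/{n}9.png',im[:,:,::-1])
    C=cloud(d,p['K'],p['R'],p['t'])*1e3;hsv=cv2.cvtColor(im,cv2.COLOR_RGB2HSV)
    w=(hsv[...,1]>60)&(hsv[...,0]<30)
    for c in [(585,11),(630,215),(603,-248)]:
        m=w&(C[...,2]>77)&(C[...,2]<105)&(np.hypot(C[...,0]-c[0],C[...,1]-c[1])<85)
        m&=np.hypot(C[...,0]-c[0],C[...,1]-c[1])>17
        P=C[m];A=np.c_[P[:,:2]-c,np.ones(len(P))];s=np.linalg.lstsq(A,P[:,2],rcond=None)[0]
        print(n,c,len(P),'z,slopes',s.round(3),'rect',cv2.minAreaRect(P[:,:2].astype(np.float32)))
E
```

```text
21.15 [0.4934 0.0013 0.345 ] [ 1.7997e+02 -6.0000e-02  2.2140e+01] 0.0855932922187669
flange 267 [247. 181.] z 94.2 rect [455.7  -0.6] [60.7 40.7] 88.1
seated 3494 [148.  16.] z 83.5 rect [607.7 207.1] [ 47.4 156.5] 21.7
seated 4103 [272.  97.] z 83.6 rect [585.6  11.3] [92.  91.8] 5.5
seated 4240 [436. 155.] z 83.5 rect [ 601.7 -247.8] [111.9 114.3] 21.9
knob 269 [273.  97.] z 113.1 rect [585.9  11.2] [22.1 22.3] 22.1
knob 245 [449. 160.] z 112.7 rect [ 601.8 -246.7] [22.  22.4] 71.4
knob 1048 [241. 196.] z 118.3 rect [444.4   2.5] [50.6 52.6] 71.3
scene (585, 11) 746 z,slopes [ 9.0000e-03 -1.4000e-02  8.3825e+01] rect ((588.6190795898438, 12.42202377319336), (92.92744445800781, 91.51139831542969), 5.478248119354248)
scene (630, 215) 1560 z,slopes [ 1.6000e-02 -2.0000e-03  8.3742e+01] rect ((631.7542114257812, 215.41607666015625), (70.22779846191406, 155.35617065429688), 8.897778511047363)
scene (603, -248) 533 z,slopes [ 9.0000e-03 -1.4000e-02  8.4199e+01] rect ((606.7393188476562, -246.35211181640625), (111.50926208496094, 113.56102752685547), 47.600799560546875)
side (585, 11) 572 z,slopes [-1.0000e-03  1.4000e-02  8.3671e+01] rect ((585.3135375976562, 11.209075927734375), (91.47911834716797, 94.99083709716797), 5.7961578369140625)
side (630, 215) 440 z,slopes [8.0000e-03 1.1000e-02 8.3408e+01] rect ((628.8656005859375, 212.72373962402344), (68.400146484375, 154.8543701171875), 9.468975067138672)
side (603, -248) 1453 z,slopes [-0.0000e+00  1.2000e-02  8.4031e+01] rect ((602.0562133789062, -249.6645965576172), (113.29206085205078, 112.51911926269531), 82.96853637695312)
```

View pics/scene9.png

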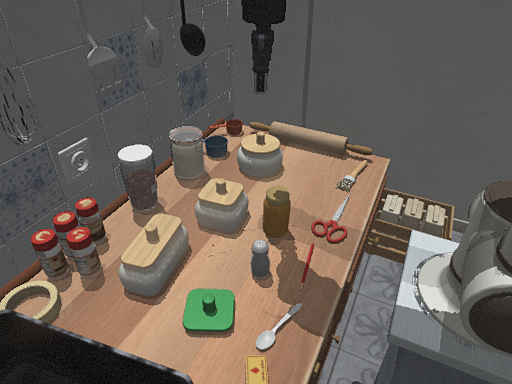

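All three lids are flat and seated: round at (261,142), square at (222,192), oblong at (155,240). The jar and shaker have not moved, so I'm handing in.

```bash
python3 -c "
from workcell import bot
print(bot.job_done())"
```

```text
the job is handed in; nothing more can be done
None
```

The job is handed in with all three lids measured flat on their own crocks (flange tops at about 84 mm, tilt under 0.02 rad) and the jar and shaker still in place; the hand-in call returned no verdict.

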